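Nudge a stiff clamp jaw until the preload pointer meets its mark

ROBOT

A 7-joint arm with a two-finger parallel gripper is mounted at the origin on a cart in front of the work surface, level with it; the furniture and walls round the work are solid. World frame = base frame: x ahead of the robot, y to its left, z up, the work surface at z = 0. Lengths are in mm, angles in rad, forces in N, time in s.
With the tool pointing down it reaches from about 425 to 875 mm from the base axis. Payload 4.7 kg.
Tool frame: the origin (TCP) lies on the centre line of the jaws, within the pads' length; the fingertips stand 14 mm ahead of it and the grasp point (between the pads) lies 5 mm behind it; z points along the fingers, y is the line along which they close (so a half turn about z gives the same grasp; the last joint's range is limited). The gripper opens to 85 mm and grips with 20 to 120 N. Pads are 22 mm wide; open, the fingers measure 114 mm over their backs; the gripper's body (76 mm by 85 mm) begins 54 mm behind the grasp point. The pads swing forward as they close: fully open they stand 13 mm farther back than shut.
Start: joints at [-1.102, 0.321, -0.07, 1.45, 0.023, 1.371, -0.057], TCP at [285.561, 583.933, 245.349] pointing down, gripper open.
Joint ranges: [-2.86, 2.86], [-0.3, 2.09], [-1.38, 1.24], [0.06, 2.45], [-1.56, 4.7], [0.09, 2.05], [-2.69, 2.69]. Speed limits (rad/s): [2.57, 2.57, 3.14, 3.14, 3.14, 3.14, 3.14].

INTERFACE

Orientations are given as a unit quaternion [x, y, z, w].
In Python, from rig import arm, eyes, workorder gives the robot as it stands (arm), with the cameras (eyes) and the job (workorder).
- The arm moves only by the tool jog_arm, called after "Call:" as a command line: name --pt "numbers of a row" for each row, then --argument value for the rest. Schema: {"type":"object","properties":{"plan":{"type":"array","items":{"type":"array","items":{"type":"number"},"minItems":6,"maxItems":6},"minItems":1,"maxItems":12},"aperture":{"type":"number"},"squeeze":{"type":"number"},"only":{"type":"string"},"quiet":{"type":"boolean"},"lines":{"type":"string"}},"required":["plan"],"additionalProperties":false}. plan is a list of rows, 1 to 12 of them, each of 6 numbers: dx, dy, dz in fractions of the full range, 1 being 0.8 m, then a rotation vector rx, ry, rz in shares of 2 pi rad (1.0 is 2 pi rad); each row is the pose to reach, as a shift and turn from the pose commanded when the call began, along the tool's axes at that moment; what a row does not reach only later rows make up. A row lasts 1/12 s, in which the tool goes at most 41.7 mm and 0.125 rad, less where a joint would pass 70% of its speed; a pose out of reach is approached as far as the arm can. aperture is the finger opening in mm, set as the call begins (left out keeps the last). The fingers move at their own pace and stop on an object; squeeze is the grip in N (left out, the last holds). Time passes only in rows, so rows that do not move let the fingers close. The tool returns the time, the measured TCP pose, the force, the opening and the grip force at its end. only (a regular expression) keeps the lines of the reply that match it, lines (a string "A,B") keeps lines A to B, and quiet returns only ok. Input that does not fit is refused with a message, and nothing moves.
- arm.observe(): the state, without advancing time (a new reading comes with each control period).
- eyes.grab_frame(name): name is "scene" or "top"; returns the picture (384x512x3 uint8, red, green, blue); there is no depth.
- eyes.calibration(name): a dict with "mtx" (3x3 intrinsics, pixels), "D" ([k1, k2, p1, p2, k3] as OpenCV has them; the pictures are not rectified), "cam_to_world" (4x4, takes a point from camera to world coordinates). Camera axes: x right, y down, z forward; pixel columns grow to the right and rows downward; lengths in mm; the calibration is good to about 2 mm. A picture is of the moment at which its call begins. calibration takes no time and is no camera call.
- workorder.finish_job(): hands the job in; it is judged then, once.
The state is a dict: "clock": time; "q": joint angles; "qd": joint speeds; "joint_torque": joint torques, N m; "position": TCP position; "tcp_rot": TCP orientation; "force": force on the tool from outside, world axes, zero at the start; "torque": the same for the moment, N m; "opening": finger opening in mm; "finger_force": force on a finger pad.
Only numpy, scipy, OpenCV 4.12 (cv2) and the standard library are available. Lean on these libraries where they do the work, as an engineer would, in place of code of your own. Each camera call takes 0.05 s, during which the arm holds its last target. There are 200 camera calls.

TASK

Clamp the black-capped vial in the vial clamp on the worktop: nudge the stiff blue jaw along by its sprung black button, in small pushes, until it has pressed the vial against the sprung pad and the orange pointer lines up with the green mark. Do not let the pointer run past the mark, do not touch the vial or the pad with the robot, strike the vial or shift the mark, and leave the other things where they stand.

Things in the scene. Friction and masses are not known exactly. Their poses are not given: they have to be found in the camera images.
- fixture: vial clamp, fixed to the worktop: base plate 230 x 90 x 12 mm; origin at the centre of its underside, +x is the way the jaw closes, z up. Grey housing 60 mm wide, 46 mm high at x = 73 to 113 mm; only the vial is higher than 58 mm. Near its far end stands a tube rack 110 mm high; equipment 0.6 m high stands ahead and left of the robot, so swing round drawn in; a wall 0.48 m to the robot's right.
- jaw: blue carriage 44 x 70 x 31 mm with a black V face, sliding along the clamp's +x on its base plate (same axes). Origin: middle of its underside, 12 mm above the worktop; a vial seated in the V has its axis about 42 mm ahead of it. Stiff: 6 to 12 N moves it, differing from case to case; it stays where it is left. It starts 35 to 60 mm short of its final place.
- push_face (a point): middle of the flat rear (-x) face of the jaw's push button, a black disc 32 mm across, 34 mm above the worktop, 52 mm behind the jaw's origin. It is sprung, about 1500 N/m, 16 mm travel: it sinks 4 to 8 mm before the jaw moves and up to 11 mm with the vial clamped, so the jaw lags behind the fingers by an unknown amount; it springs back when they leave, the jaw stays.
- sample_vial: loose black-capped vial, 25 mm diameter, 48 mm high, standing on the base plate between jaw and pad; origin at the centre of its underside. The jaw takes it along and presses it against the pad. It must stay upright.
- anvil: black sprung pad 46 mm wide with the orange pointer on it, sliding along the clamp's +x; at rest its origin is at x = 46 mm of the clamp and its front face is 4 mm before its origin. It yields about 1 N plus 0.35 N per mm, so the pointer starts to move only once the vial touches the pad, and then moves as far as the jaw does.
- pointer (a point): end of the 3 mm wide orange pointer blade, over the housing, at its middle along the clamp's x; it moves with the sprung pad.
- mark (a point): end of the 3 mm wide green mark blade, at its middle along the clamp's x; the axes of this point are the clamp's. It starts 5 to 11 mm ahead (+x) of the pointer, its place differs from case to case. The target: pointer and mark at the same x of the clamp.
- beaker: empty beaker 48 mm wide, 56 mm high, standing to the left; bystander; origin at the centre of its underside
- dish: small covered dish 59 mm wide, 16 mm high; bystander; origin at the centre of its underside
- green_bottle: green-capped white bottle 48 mm wide, 115 mm high; bystander; origin at the centre of its underside
- green_vial: green-capped vial 25 mm wide, 48 mm high; bystander; origin at the centre of its underside

How it is judged (in metres and radians):
On the way:
1. the vial is pressed between jaw and pad, the pointer has begun to move (contact force between each of jaw, anvil and sample_vial above 0.5 N), for 0.1 s.
At the end, for the whole second after the job is handed in: the pointer is within 2 mm of the mark along the clamp, the vial is upright (within 0.1 rad) and held between jaw and pad (over 0.5 N on each side), and all is at rest (all of step 1 and x of pointer in the frame of mark between -0.002 and 0.002 m and angle between sample_vial's own z axis and vertical below 0.1 rad and linear speed of jaw below 0.003 m/s and linear speed of sample_vial below 0.01 m/s); the robot touches nothing.
It fails at once if the pointer went more than 3 mm past the mark (x of pointer in the frame of mark above 0.003 m).
It fails at once if the vial was squeezed or struck with more than 12 N, or fell over (contact force between jaw and sample_vial above 12 N or angle between sample_vial's own z axis and vertical above 0.6 rad).
It fails at once if the robot touched the vial, the sprung pad or its pointer with more than 1 N (contact force between the arm and sample_vial above 1 N or contact force between the arm and anvil above 1 N).
It fails at once if the mark was shifted by more than 2 mm (distance of mark from where it was at the start of the episode above 0.002 m).
It fails at once if a bystander was moved more than 20 mm (distance of any of beaker, dish, green_bottle, green_vial from where it was at the start of the episode above 0.02 m).
It also fails if it takes over 54 s, if anything falls off the work surface, if the arm or the gripper's body presses on something with over 40 N, if the wrist force passes 120 N, or if a joint passes its speed limit or range.

## Working session

There is one attempt and no reset: what is moved stays moved. The work goes in short steps, Python scripts to look and compute and a tool call to move; the robot and the scene stay as the last step left them, time stands still between calls to the robot, and variables do not carry over. Pictures are saved under pics/ and viewed, at most 10 in all, crops included, and the job is handed in when it is done.

```bash
ls; mkdir -p pics
```

Run:
```python
from rig import arm, eyes, workorder
import cv2
for n in("scene","top"):
    im=eyes.grab_frame(n); cv2.imwrite(f"pics/{n}0.png",im[:,:,::-1])
    c=eyes.calibration(n); print(n,c["mtx"],c["D"],c["cam_to_world"])
s=arm.observe();print(s)
```

```text
pics
rig.py
scene [[418.57089532   0.         252.22717214]
 [  0.         418.57089532 194.80940904]
 [  0.           0.           1.        ]] [0.05299767 0.         0.         0.         0.        ] [[-7.27099623e-01 -4.52969470e-01  5.15892233e-01  6.93448118e+01]
 [-6.86304614e-01  4.60239653e-01 -5.63174430e-01  4.43564999e+02]
 [ 1.76667608e-02 -7.63543136e-01 -6.45515116e-01  6.19636690e+02]
 [ 0.00000000e+00  0.00000000e+00  0.00000000e+00  1.00000000e+00]]
top [[399.18920712   0.         249.32205179]
 [  0.         399.18920712 193.04308424]
 [  0.           0.           1.        ]] [-0.12302598  0.          0.          0.          0.        ] [[ 2.91024068e-02 -9.95762066e-01  8.72408021e-02  4.08829246e+02]
 [-9.99547084e-01 -2.83216629e-02  1.01740046e-02 -4.19878843e+01]
 [-7.66008323e-03 -8.74973774e-02 -9.96135298e-01  1.04410482e+03]
 [ 0.00000000e+00  0.00000000e+00  0.00000000e+00  1.00000000e+00]]
{'clock': 0.1, 'q': array([-1.10192666,  0.32176513, -0.07008902,  1.45156839,  0.02259491,
        1.37080353, -0.05688169]), 'qd': array([ 0.00016631, -0.001563  , -0.00202652, -0.00229779,  0.00080024,
       -0.0016962 , -0.00088287]), 'joint_torque': array([ 2.54301983e-05, -4.94877505e+01, -3.83819053e-01, -3.15206480e+01,
        1.29392548e-02,  7.46172562e-03,  3.88518146e-06]), 'position': array([285.34953175, 583.49856504, 244.3146    ]), 'tcp_rot': array([ 2.25406215e-01,  9.74264474e-01, -8.64951076e-04, -1.55081987e-04]), 'force': array([ 0.50146747, -0.14714806,  0.53177772]), 'torque': array([-0.03441085,  0.00774398,  0.033314  ]), 'finger_force': 0.0, 'opening': 85.64692166953292}
```

View pics/scene0.png

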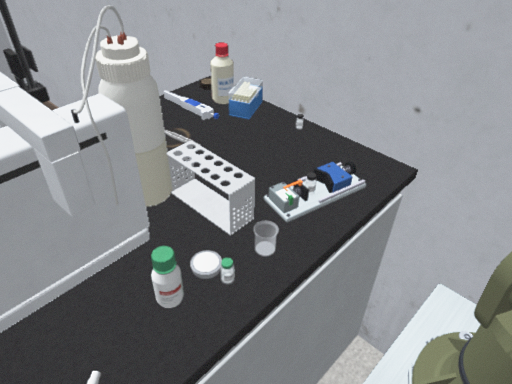

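View pics/top0.png

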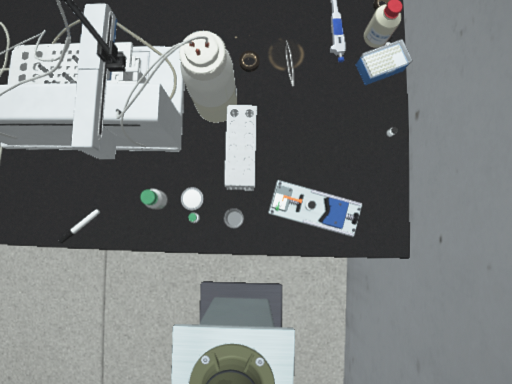

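The scene view shows the clamp at about (316,193), with its housing on the left and the blue jaw and black button on the right. The top view shows it at about (316,207), with the button at about (355,217), so the jaw closes towards the image's left (world +y). I'll zoom in and measure.

Create h.py:
```python
import numpy as np,cv2
from rig import arm, eyes, workorder
def ray(n,px):
    c=eyes.calibration(n);p=cv2.undistortPoints(np.array(px,float).reshape(-1,1,2),c["mtx"],np.array(c["D"])).reshape(-1,2)
    T=np.array(c["cam_to_world"]);d=np.c_[p,np.ones(len(p))]@T[:3,:3].T
    return T[:3,3],d
def onz(n,px,z):
    o,d=ray(n,px);return o+d*((z-o[2])/d[:,2])[:,None]
def proj(n,P):
    c=eyes.calibration(n);T=np.linalg.inv(np.array(c["cam_to_world"]))
    return cv2.projectPoints(np.array(P,float).reshape(-1,1,3),cv2.Rodrigues(T[:3,:3])[0],T[:3,3],c["mtx"],np.array(c["D"]))[0].reshape(-1,2)
```

Run:
```python
import cv2,numpy as np
from h import *
a=cv2.imread("pics/top0.png")[172:242,262:370];b=cv2.imread("pics/scene0.png")[150:220,260:370]
r=lambda i:cv2.resize(i,(790,290),interpolation=cv2.INTER_CUBIC) 
r=lambda i:cv2.copyMakeBorder(cv2.resize(i,None,fx=4.2,fy=4.2,interpolation=cv2.INTER_CUBIC),0,0,0,470-int(i.shape[1]*4.2),cv2.BORDER_CONSTANT)
cv2.imwrite("pics/z0.png",np.vstack([r(a),r(b)]))
im=cv2.imread("pics/top0.png");hsv=cv2.cvtColor(im,cv2.COLOR_BGR2HSV)
m=np.zeros(im.shape[:2],np.uint8);m[172:245,262:372]=255
def cen(mask,z,l):
    n,lab,st,ce=cv2.connectedComponentsWithStats(cv2.bitwise_and(mask,m))
    for i in range(1,n):
        if st[i,4]>3: print(l,st[i],ce[i].round(1),onz("top",ce[i],z).round(1))
cen(cv2.inRange(hsv,(105,90,50),(125,255,255)),43,"blue")
cen(cv2.inRange(hsv,(3,130,120),(18,255,255)),60,"orange")
cen(cv2.inRange(hsv,(45,90,60),(85,255,255)),60,"green")
# plate outline: bright or blue
w=cv2.inRange(im,(120,120,120),(255,255,255))|cv2.inRange(hsv,(105,90,50),(125,255,255))
w=cv2.morphologyEx(cv2.bitwise_and(w,m),cv2.MORPH_CLOSE,np.ones((9,9),np.uint8))
c=max(cv2.findContours(w,0,2)[0],key=cv2.contourArea);R=cv2.minAreaRect(c);bx=cv2.boxPoints(R)
P=onz("top",bx,12);print(R,bx.round(1),P.round(1),[np.linalg.norm(P[i]-P[i-1]).round(1) for i in range(4)],P.mean(0))
```

```text
Traceback (most recent call last):
ValueError: all the input array dimensions except for the concatenation axis must match exactly, but along dimension 1, the array at index 0 has size 471 and the array at index 1 has size 470
```

Create m.py:
```python
import cv2,numpy as np,sys
from h import *
def run(k):
    a=cv2.imread(f"pics/top{k}.png")[172:242,262:372];b=cv2.imread(f"pics/scene{k}.png")[150:220,260:370]
    cv2.imwrite(f"pics/z{k}.png",cv2.resize(np.vstack([a,b]),None,fx=4.2,fy=4.2,interpolation=cv2.INTER_CUBIC))
    im=cv2.imread(f"pics/top{k}.png");hsv=cv2.cvtColor(im,cv2.COLOR_BGR2HSV)
    m=np.zeros(im.shape[:2],np.uint8);m[172:245,262:372]=255
    def cen(mask,z,l):
        n,lab,st,ce=cv2.connectedComponentsWithStats(cv2.bitwise_and(mask,m))
        for i in range(1,n):
            if st[i,4]>3: print(l,st[i],ce[i].round(1),onz("top",ce[i],z).round(1))
    cen(cv2.inRange(hsv,(105,90,50),(125,255,255)),43,"blue")
    cen(cv2.inRange(hsv,(3,130,120),(18,255,255)),60,"orange")
    cen(cv2.inRange(hsv,(45,60,50),(85,255,255)),60,"green")
    w=cv2.inRange(im,(120,120,120),(255,255,255))|cv2.inRange(hsv,(105,90,50),(125,255,255))
    w=cv2.morphologyEx(cv2.bitwise_and(w,m),cv2.MORPH_CLOSE,np.ones((9,9),np.uint8))
    c=max(cv2.findContours(w,0,2)[0],key=cv2.contourArea);R=cv2.minAreaRect(c);bx=cv2.boxPoints(R)
    P=onz("top",bx,12);print(R,bx.round(1),P.round(1),[np.linalg.norm(P[i]-P[i-1]).round(1) for i in range(4)],P.mean(0))
if __name__=="__main__": run(sys.argv[1])
```

```bash
python3 m.py 0
```

```text
blue [322 198  27  30 512] [335.8 212.9] [[ 452.6 -250.8   43. ]]
orange [284 196  18   7  33] [294.2 199. ] [[ 483.5 -143.3   60. ]]
green [275 203   4   8  16] [277.1 207.1] [[ 462.1 -101.5   60. ]]
((315.0525207519531, 207.89987182617188), (88.60700225830078, 34.83639907836914), 15.572542190551758) [[267.7 212.8]
 [277.1 179.2]
 [362.4 203. ]
 [353.1 236.6]] [[ 449.4  -80.4   12. ]
 [ 537.4 -102.6   12. ]
 [ 481.5 -327.3   12. ]
 [ 393.7 -303.4   12. ]] [np.float64(229.9), np.float64(90.8), np.float64(231.6), np.float64(91.0)] [ 465.47678471 -203.44025515   12.        ]
```

View pics/z0.png

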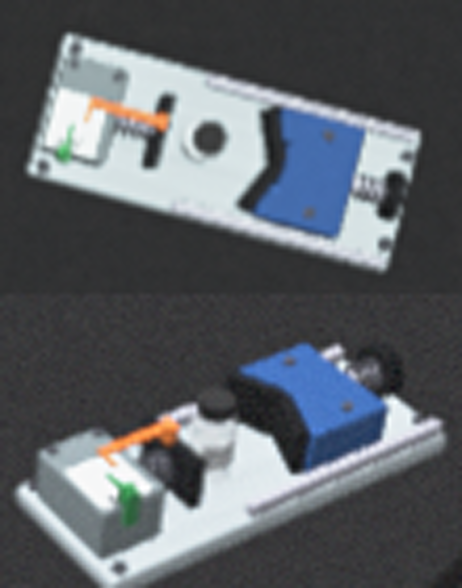

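The two crops show:
- The plate measures 230 x 91 mm, which matches the given size.
- The pad and orange pointer are at crop (160,125). The pointer's stub ends at about (90,112).
- The green mark blade tip is at about (71,137).
- The vial cap is at (208,138) and the button at (393,195).

Next I'll work out the approach.

Add to h.py:
```python
from scipy.spatial.transform import Rotation as R
O=np.array([465.5,-203.4]);ex=np.array([.2425,.9701]);ey=np.array([-.9701,.2425])
def cl(P): P=np.atleast_2d(P)[:,:2]-O;return np.c_[P@ex,P@ey].round(2)
```

Run:
```python
from h import *
s=arm.observe();r=R.from_quat(s["tcp_rot"]);X=r.as_matrix();p=np.array([285.56,583.93,245.35])
print(X.round(4))
for w in [(215,430,245),(385,270,245)]: print((X.T@(np.array(w)-p)).round(1))
# yaw target: tool x along ex
print("rz total",np.arctan2(X[1,0],X[0,0])-np.arctan2(ex[1],ex[0]))
print("button",cl(onz("top",[(355.3,217.7)],40)),"vial cap",cl(onz("top",[(262+208/4.2,172+138/4.2)],60)),"blue",cl([452.6,-250.8]))
print("ptr",cl(onz("top",[(262+90/4.2,172+110/4.2)],58)),"mark",cl(onz("top",[(262+71/4.2,172+137/4.2)],58)))
```

```text
[[-8.984e-01  4.392e-01 -7.000e-04]
 [ 4.392e-01  8.984e-01 -1.600e-03]
 [-1.000e-04 -1.800e-03 -1.000e+00]]
[  -4.2 -169.3    0.6]
[-227.2 -238.4    0.8]
rz total 1.3610307109749429
button [[-100.97   -0.81]] vial cap [[17.44 -0.35]] blue [[-49.11   1.02]]
ptr [[88.73  2.29]] mark [[95.31 20.7 ]]
```

Careful with the scale: shifts go in shares of 0.8 m and turns go in shares of 2 pi rad. That gives: -238 mm / 800 = -0.2975, -227 mm / 800 = -0.2838, 0.6 rad / 6.2832 = 0.0955.

Call:
jog_arm --pt "-0.005 -0.2113 0 0 0 0.0159" --pt "-0.005 -0.2113 0 0 0 0.0318" --pt "-0.005 -0.2113 0 0 0 0.0318" --pt "-0.005 -0.2113 0 0 0 0.0318" --pt "-0.005 -0.2113 0 0 0 0.0318" --pt "-0.2838 -0.2975 0 0 0 0.0477" --pt "-0.2838 -0.2975 0 0 0 0.0637" --pt "-0.2838 -0.2975 0 0 0 0.0796" --pt "-0.2838 -0.2975 0 0 0 0.0955" --pt "-0.2838 -0.2975 0 0 0 0.0955" --pt "-0.2838 -0.2975 0 0 0 0.0955" --aperture 0 --squeeze 40

```text
clock: 1.02
position: [388.0, 266.3, 245.3]
tcp_rot: [0.506, 0.863, -0.0, 0.001]
force: [0.4, 1.3, -0.5]
opening: -0.1
finger_force: 0.0
```

Run:
```python
from h import *
s=arm.observe();X=R.from_quat(s["tcp_rot"]).as_matrix();p=np.array([385,270,245])
print(s["q"].round(2),s["position"])
for w in [(465,80,245),(465,-120,245)]: print((X.T@(np.array(w)-p)).round(1))
print("rz left",np.arctan2(X[1,0],X[0,0])-np.arctan2(ex[1],ex[0]))
```

```text
[-0.86 -0.07  0.2   1.88  0.02  1.32 -0.16] [388.04507051 266.33834844 245.34812687]
[-204.9  -23.1    0.3]
[-379.3 -120.9    0.5]
rz left 0.7557539158479067
```

To row units: -379 mm / 800 = -0.4738, -205 mm / 800 = -0.2563, 0.76 rad / 6.2832 = 0.121.

Call:
jog_arm --pt "-0.2563 -0.0288 0 0 0 0.0159" --pt "-0.2563 -0.0288 0 0 0 0.0318" --pt "-0.2563 -0.0288 0 0 0 0.0477" --pt "-0.2563 -0.0288 0 0 0 0.0637" --pt "-0.2563 -0.0288 0 0 0 0.0796" --pt "-0.4738 -0.1513 0 0 0 0.0955" --pt "-0.4738 -0.1513 0 0 0 0.1114" --pt "-0.4738 -0.1513 0 0 0 0.121" --pt "-0.4738 -0.1513 0 0 0 0.121" --pt "-0.4738 -0.1513 0 0 0 0.121" --pt "-0.4738 -0.1513 0 0 0 0.121"

```text
clock: 1.93
position: [465.6, -127.3, 245.7]
tcp_rot: [0.791, 0.611, -0.001, 0.001]
force: [0.6, -0.0, -0.6]
opening: -0.1
finger_force: 0.0
```

Run:
```python
from h import *
s=arm.observe();X=R.from_quat(s["tcp_rot"]).as_matrix();p=s["position"]
print(s["q"].round(2),p,X.round(3))
for x,z in [(-142,245),(-142,38)]: print((X.T@(np.r_[O+x*ex,z]-p)).round(1))
print("rz left",np.arctan2(X[1,0],X[0,0])-np.arctan2(ex[1],ex[0]))
```

```text
[-0.45 -0.07  0.64  1.87  0.05  1.33 -0.08] [ 465.59997253 -127.32080076  245.7014476 ] [[ 0.253  0.968  0.001]
 [ 0.968 -0.253 -0.003]
 [-0.003  0.002 -1.   ]]
[-215.6   20.7    1.3]
[-215.    20.3  208.3]
rz left -0.010666464854770519
```

To row units: -222 mm / 800 = -0.2775, 150 mm / 800 = 0.1875, -0.011 rad / 6.2832 = -0.0018.

Call:
jog_arm --pt "-0.2775 0.025 0 0 0 -0.0018" --pt "-0.2775 0.025 0 0 0 -0.0018" --pt "-0.2775 0.025 0 0 0 -0.0018" --pt "-0.2775 0.025 0 0 0 -0.0018" --pt "-0.2775 0.025 0 0 0 -0.0018" --pt "-0.2775 0.025 0 0 0 -0.0018" --pt "-0.2775 0.025 0.1875 0 0 -0.0018" --pt "-0.2775 0.025 0.1875 0 0 -0.0018" --pt "-0.2775 0.025 0.1875 0 0 -0.0018" --pt "-0.2775 0.025 0.1875 0 0 -0.0018" --pt "-0.2775 0.025 0.1875 0 0 -0.0018"

```text
clock: 2.85
position: [429.0, -336.1, 89.6]
tcp_rot: [0.784, 0.62, -0.003, -0.005]
force: [-1.0, 0.9, -0.5]
opening: 0.4
finger_force: 0.0
```

Run:
```python
from h import *
for n in("scene","top"): cv2.imwrite(f"pics/{n}1.png",eyes.grab_frame(n)[:,:,::-1])
s=arm.observe();X=R.from_quat(s["tcp_rot"]).as_matrix();p=s["position"]
print(s["q"].round(2),p,cl(p),X.round(3),s["force"])
a=cv2.imread("pics/top1.png")[150:260,250:410];b=cv2.imread("pics/scene1.png")[130:240,250:410]
cv2.imwrite("pics/zz1.png",cv2.resize(np.vstack([a,b]),None,fx=2.7,fy=2.7,interpolation=2))
```

```text
[-0.12  0.31  0.85  1.9  -0.27  1.05  0.61] [ 432.29388605 -339.13738154   95.22312314] [[-139.73   -0.7 ]] [[ 0.231  0.973 -0.002]
 [ 0.973 -0.231 -0.   ]
 [-0.    -0.002 -1.   ]] [ 0.05322856 -0.44293648  0.31971475]
```

View pics/zz1.png

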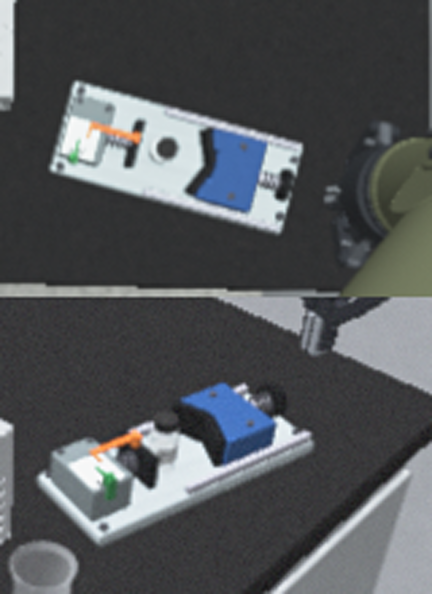

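The arm is clear of the clamp and the button at (287,183) is free. I'll lower the tool, then map both views onto a clamp-aligned plane at blade height to measure the pointer and mark.

To row units: 57 mm / 800 = 0.0713, 30 mm / 800 = 0.0375.

Call:
jog_arm --pt "0 0 0.0375 0 0 0" --pt "0 0 0.0713 0 0 0" --pt "0 0 0.0713 0 0 0" --pt "0 0 0.0713 0 0 0"

```text
clock: 3.28
position: [433.2, -339.6, 39.7]
tcp_rot: [0.784, 0.62, 0.0, 0.0]
force: [-0.2, 0.2, 1.0]
opening: 0.1
finger_force: 0.0
```

Create rect.py:
```python
from h import *
def look(k=4,H=58.):
    out={}
    gx=np.arange(-80,125,.5);gy=np.arange(-45,45,.5);GX,GY=np.meshgrid(gx,gy)
    W=O+GX[...,None]*ex+GY[...,None]*ey;W=np.dstack([W,np.full(GX.shape,H)])
    for n in("top","scene"):
        im=np.mean([eyes.grab_frame(n).astype(np.float32) for _ in range(k)],0)
        uv=proj(n,W).reshape(GX.shape+(2,)).astype(np.float32)
        out[n]=cv2.remap(im,uv[...,0],uv[...,1],cv2.INTER_CUBIC)[...,::-1]
    return out,gx,gy
```

Run:
```python
from rect import *
o,gx,gy=look()
np.savez("pics/r0.npz",**o)
cv2.imwrite("pics/rect0.png",cv2.resize(np.vstack([o["top"][:,300:],o["scene"][:,300:]]).clip(0,255).astype(np.uint8),None,fx=1.6*2,fy=1.6,interpolation=2)[:, :])
s=arm.observe();print(s["position"],cl(s["position"]),s["force"],s["clock"])
```

```text
[ 433.09091136 -339.42264957   39.24143863] [[-139.81   -1.55]] [-0.39489705 -0.34689737  0.13970237] 3.6833
```

View pics/rect0.png

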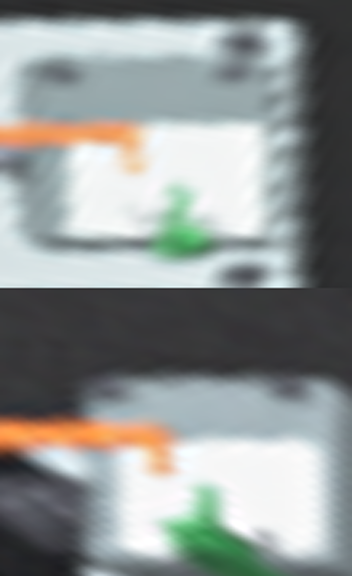

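Rectified views: the pointer stub is at (132,155) and the mark stub at (180,200) in the top half; in the lower half they're at (161,460) and (207,497). The gap comes out at about 7.3 mm in both. I'll automate this, then push. About 43 mm of jaw travel is expected, so coarse pushes come first.

Add to rect.py:
```python
def meas(o,gx,gy,pr=True):
    d=[]
    for n,yo,yg in(("top",(1.5,6.5),(13.5,19)),("scene",(5.5,10.5),(16.5,21))):
        B,G,Rr=[o[n][...,i] for i in range(3)]
        def c(w,y,x):
            w=w[(gy>=y[0])&(gy<=y[1])][:,(gx>x[0])&(gx<x[1])].clip(0,None).sum(0);w=(w-.3*w.max()).clip(0,None);return (w*gx[(gx>x[0])&(gx<x[1])]).sum()/w.sum()
        a=c(Rr-B,yo,(82,112));b=c(G-(Rr+B)/2,yg,(88,112));d+=[round(a,2),round(b,2),round(a-b,2)]
    B,G,Rr=[o["top"][...,i] for i in range(3)];w=(B-Rr-40)[60:120].clip(0,None).sum(0);jaw=(w*gx).sum()/w.sum()
    w=((B-Rr)>60)[60:120].mean(0)>.5;fx=gx[w].max() if w.any() else 0
    print("top p,m,d; scene p,m,d",d,"jaw",round(jaw,2),"bluefront",fx)
def go(k=4):
    meas(*look(k));s=arm.observe();print("tcp",cl(s["position"]),s["position"][2].round(1),"Fx",np.round(s["force"][:2]@ex,2),"t",s["clock"])
```

Run:
```python
from rect import *
o=np.load("pics/r0.npz");gx=np.arange(-80,125,.5);gy=np.arange(-45,45,.5)
meas(o,gx,gy)
s=arm.observe();X=R.from_quat(s["tcp_rot"]).as_matrix();print((X.T@np.r_[ex,0]).round(3),(X.T@np.r_[ey,0]).round(3))
```

```text
top p,m,d; scene p,m,d [np.float64(90.36), np.float64(98.01), np.float64(-7.65), np.float64(94.65), np.float64(102.02), np.float64(-7.37)] jaw -49.23 bluefront -28.5
[1.    0.012 0.   ] [ 0.012 -1.    -0.002]
```

To row units: 41 mm / 800 = 0.0513, 39 mm / 800 = 0.0488, 0.012 rad / 6.2832 = 0.0019.

Call:
jog_arm --pt "0.015 -0.0019 0.0013 0 0 0.0019" --pt "0.0275 -0.0019 0.0013 0 0 0.0019" --pt "0.0313 -0.0019 0.0013 0 0 0.0019" --pt "0.0338 -0.0019 0.0013 0 0 0.0019" --pt "0.0363 -0.0019 0.0013 0 0 0.0019" --pt "0.0388 -0.0019 0.0013 0 0 0.0019" --pt "0.0413 -0.0019 0.0013 0 0 0.0019" --pt "0.0438 -0.0019 0.0013 0 0 0.0019" --pt "0.0463 -0.0019 0.0013 0 0 0.0019" --pt "0.0488 -0.0019 0.0013 0 0 0.0019" --pt "0.0513 -0.0019 0.0013 0 0 0.0019" --pt "0.0513 -0.0019 0.0013 0 0 0.0019"

```text
clock: 4.68
position: [439.4, -303.6, 37.6]
tcp_rot: [0.789, 0.614, -0.002, 0.003]
force: [-1.6, -11.0, -5.3]
opening: -0.3
finger_force: 5.5
```

```bash
python3 -c "
from rect import *
go(1)"
```

```text
top p,m,d; scene p,m,d [np.float64(90.36), np.float64(98.0), np.float64(-7.65), np.float64(94.64), np.float64(102.0), np.float64(-7.36)] jaw -43.99 bluefront -23.0
tcp [[-103.63    1.06]] 37.6 Fx -10.8 t 4.7833
```

To row units: 14 mm / 800 = 0.0175, 13 mm / 800 = 0.0163.

Call:
jog_arm --pt "0.0025 0 0 0 0 0" --pt "0.005 0 0 0 0 0" --pt "0.0075 0 0 0 0 0" --pt "0.01 0 0 0 0 0" --pt "0.0125 0 0 0 0 0" --pt "0.0138 0 0 0 0 0" --pt "0.015 0 0 0 0 0" --pt "0.0163 0 0 0 0 0" --pt "0.0175 0 0 0 0 0" --pt "0.0175 0 0 0 0 0"

```text
clock: 5.62
position: [442.7, -290.2, 37.6]
tcp_rot: [0.789, 0.614, -0.002, 0.003]
force: [-2.0, -10.9, -5.2]
opening: 0.1
finger_force: 5.6
```

```bash
python3 -c "
from rect import *
go(1)"
```

```text
top p,m,d; scene p,m,d [np.float64(90.36), np.float64(98.03), np.float64(-7.67), np.float64(94.65), np.float64(102.01), np.float64(-7.36)] jaw -30.59 bluefront -10.0
tcp [[-89.8    1.04]] 37.6 Fx -10.62 t 5.7167
```

To row units: 11 mm / 800 = 0.0138, 10 mm / 800 = 0.0125.

Call:
jog_arm --pt "0.0013 0 0 0 0 0" --pt "0.0025 0 0 0 0 0" --pt "0.0038 0 0 0 0 0" --pt "0.005 0 0 0 0 0" --pt "0.0063 0 0 0 0 0" --pt "0.0075 0 0 0 0 0" --pt "0.0088 0 0 0 0 0" --pt "0.01 0 0 0 0 0" --pt "0.0113 0 0 0 0 0" --pt "0.0125 0 0 0 0 0" --pt "0.0138 0 0 0 0 0" --pt "0.0138 0 0 0 0 0"

```text
clock: 6.72
position: [445.4, -279.6, 37.6]
tcp_rot: [0.789, 0.614, -0.002, 0.003]
force: [-1.9, -11.4, -5.0]
opening: -0.1
finger_force: 5.7
```

```bash
python3 -c "
from rect import *
go(1)
import cv2
a=eyes.grab_frame('top')[172:242,262:372,::-1];b=eyes.grab_frame('scene')[150:220,260:370,::-1]
cv2.imwrite('pics/z3.png',cv2.resize(np.vstack([a,b]),None,fx=4,fy=4,interpolation=2))"
```

```text
top p,m,d; scene p,m,d [np.float64(90.36), np.float64(98.0), np.float64(-7.65), np.float64(94.63), np.float64(102.0), np.float64(-7.38)] jaw -19.82 bluefront 0.5
tcp [[-78.85   1.06]] 37.6 Fx -10.98 t 6.8167
```

View pics/z3.png

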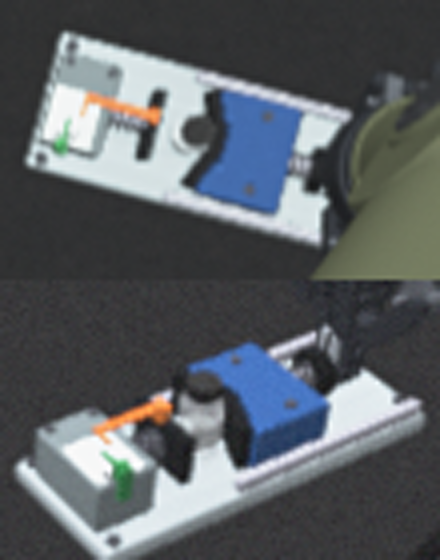

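The vial, cap at (198,130), sits upright in the V and the pad at (155,125) isn't touched yet. I'll carry on slowly.

To row units: 8 mm / 800 = 0.01, 7.5 mm / 800 = 0.0094.

Call:
jog_arm --pt "0.0013 0 0 0 0 0" --pt "0.0025 0 0 0 0 0" --pt "0.0038 0 0 0 0 0" --pt "0.005 0 0 0 0 0" --pt "0.0063 0 0 0 0 0" --pt "0.0069 0 0 0 0 0" --pt "0.0075 0 0 0 0 0" --pt "0.0081 0 0 0 0 0" --pt "0.0088 0 0 0 0 0" --pt "0.0094 0 0 0 0 0" --pt "0.01 0 0 0 0 0" --pt "0.01 0 0 0 0 0"

```text
clock: 7.92
position: [447.3, -271.9, 37.6]
tcp_rot: [0.789, 0.614, -0.002, 0.003]
force: [-2.4, -11.2, -5.1]
opening: -0.1
finger_force: 5.7
```

```bash
python3 -c "
from rect import *
go(1)"
```

```text
top p,m,d; scene p,m,d [np.float64(90.36), np.float64(98.03), np.float64(-7.66), np.float64(94.63), np.float64(102.03), np.float64(-7.4)] jaw -12.16 bluefront 8.5
tcp [[-70.91   1.07]] 37.6 Fx -10.43 t 8.0167
```

To row units: 4 mm / 800 = 0.005, 3.5 mm / 800 = 0.0044.

Call:
jog_arm --pt "0.0006 0 0 0 0 0" --pt "0.0013 0 0 0 0 0" --pt "0.0019 0 0 0 0 0" --pt "0.0025 0 0 0 0 0" --pt "0.0031 0 0 0 0 0" --pt "0.0038 0 0 0 0 0" --pt "0.0044 0 0 0 0 0" --pt "0.005 0 0 0 0 0" --pt "0.005 0 0 0 0 0" --pt "0.005 0 0 0 0 0"

```text
clock: 8.85
position: [448.0, -268.5, 37.6]
tcp_rot: [0.789, 0.614, -0.002, 0.003]
force: [-1.1, -12.5, -4.0]
opening: 0.2
finger_force: 6.2
```

```bash
python3 -c "
from rect import *
go(2)"
```

```text
top p,m,d; scene p,m,d [np.float64(90.37), np.float64(98.02), np.float64(-7.66), np.float64(94.63), np.float64(102.01), np.float64(-7.38)] jaw -9.33 bluefront 11.5
tcp [[-67.4    1.11]] 37.6 Fx -12.81 t 9.05
```

To row units: 3 mm / 800 = 0.0038, 2.5 mm / 800 = 0.0031.

Call:
jog_arm --pt "0.0006 0 0 0 0 0" --pt "0.0013 0 0 0 0 0" --pt "0.0019 0 0 0 0 0" --pt "0.0025 0 0 0 0 0" --pt "0.0031 0 0 0 0 0" --pt "0.0038 0 0 0 0 0" --pt "0.0038 0 0 0 0 0" --pt "0.0038 0 0 0 0 0"

```text
clock: 9.72
position: [448.7, -266.0, 37.6]
tcp_rot: [0.789, 0.614, -0.002, 0.003]
force: [-2.5, -13.7, -5.5]
opening: -0.3
finger_force: 6.5
```

```bash
python3 -c "
from rect import *
go(3)"
```

```text
top p,m,d; scene p,m,d [np.float64(92.51), np.float64(98.02), np.float64(-5.51), np.float64(96.96), np.float64(101.95), np.float64(-4.99)] jaw -7.3 bluefront 13.5
tcp [[-64.77   1.1 ]] 37.6 Fx -12.12 t 10.0167
```

To row units: 3 mm / 800 = 0.0038, 2.5 mm / 800 = 0.0031.

Call:
jog_arm --pt "0.0006 0 0 0 0 0" --pt "0.0013 0 0 0 0 0" --pt "0.0019 0 0 0 0 0" --pt "0.0025 0 0 0 0 0" --pt "0.0031 0 0 0 0 0" --pt "0.0038 0 0 0 0 0" --pt "0.0038 0 0 0 0 0" --pt "0.0038 0 0 0 0 0"

```text
clock: 10.68
position: [449.3, -263.4, 37.6]
tcp_rot: [0.789, 0.614, -0.003, 0.003]
force: [-1.9, -13.4, -4.9]
opening: -0.1
finger_force: 6.9
```

```bash
python3 -c "
from rect import *
go(4)"
```

```text
top p,m,d; scene p,m,d [np.float64(94.66), np.float64(98.02), np.float64(-3.35), np.float64(98.82), np.float64(102.03), np.float64(-3.22)] jaw -5.17 bluefront 15.5
tcp [[-62.14   1.12]] 37.6 Fx -14.35 t 11.0833
```

To row units: 3 mm / 800 = 0.0038, 2.5 mm / 800 = 0.0031.

Call:
jog_arm --pt "0.0006 0 0 0 0 0" --pt "0.0013 0 0 0 0 0" --pt "0.0019 0 0 0 0 0" --pt "0.0025 0 0 0 0 0" --pt "0.0031 0 0 0 0 0" --pt "0.0038 0 0 0 0 0" --pt "0.0038 0 0 0 0 0" --pt "0.0038 0 0 0 0 0"

```text
clock: 11.75
position: [450.0, -260.8, 37.6]
tcp_rot: [0.789, 0.614, -0.003, 0.004]
force: [-1.9, -14.5, -4.8]
opening: 0.5
finger_force: 7.3
```

```bash
python3 -c "
from rect import *
go(4)"
```

```text
top p,m,d; scene p,m,d [np.float64(96.88), np.float64(98.01), np.float64(-1.14), np.float64(100.86), np.float64(102.09), np.float64(-1.23)] jaw -3.08 bluefront 17.5
tcp [[-59.51   1.09]] 37.7 Fx -14.4 t 12.15
```

To row units: 1.5 mm / 800 = 0.0019, 1.2 mm / 800 = 0.0015.

Call:
jog_arm --pt "0.0005 0 0 0 0 0" --pt "0.001 0 0 0 0 0" --pt "0.0015 0 0 0 0 0" --pt "0.0019 0 0 0 0 0" --pt "0.0019 0 0 0 0 0" --pt "0.0019 0 0 0 0 0"

```text
clock: 12.65
position: [450.3, -259.6, 37.7]
tcp_rot: [0.789, 0.614, -0.003, 0.004]
force: [-2.7, -14.9, -4.9]
opening: 0.2
finger_force: 7.5
```

```bash
python3 -c "
from rect import *
go(4)"
```

```text
top p,m,d; scene p,m,d [np.float64(97.79), np.float64(98.01), np.float64(-0.22), np.float64(101.99), np.float64(102.14), np.float64(-0.16)] jaw -2.07 bluefront 18.5
tcp [[-58.21   1.09]] 37.7 Fx -14.37 t 13.05
```

Within about 0.2 mm of the mark. I'll back off gently and check.

To row units: -50 mm / 800 = -0.0625, -44 mm / 800 = -0.055.

Call:
jog_arm --pt "-0.0025 0 0 0 0 0" --pt "-0.005 0 0 0 0 0" --pt "-0.0088 0 0 0 0 0" --pt "-0.0138 0 0 0 0 0" --pt "-0.02 0 0 0 0 0" --pt "-0.03 0 0 0 0 0" --pt "-0.0425 0 0 0 0 0" --pt "-0.055 0 0 0 0 0" --pt "-0.0625 0 0 0 0 0" --pt "-0.0625 0 0 0 0 0" --pt "-0.0625 0 0 0 0 0"

```text
clock: 13.97
position: [439.7, -301.8, 37.3]
tcp_rot: [0.789, 0.615, 0.0, -0.0]
force: [0.8, 0.8, -0.4]
opening: 0.1
finger_force: 0.0
```

```bash
python3 -c "
from rect import *
go(4)
import cv2
a=eyes.grab_frame('top')[172:242,262:372,::-1];b=eyes.grab_frame('scene')[150:220,260:370,::-1]
cv2.imwrite('pics/z4.png',cv2.resize(np.vstack([a,b]),None,fx=4,fy=4,interpolation=2))"
```

```text
top p,m,d; scene p,m,d [np.float64(97.78), np.float64(98.01), np.float64(-0.23), np.float64(101.97), np.float64(102.15), np.float64(-0.18)] jaw -2.02 bluefront 18.5
tcp [[-100.84    0.98]] 37.3 Fx 0.36 t 14.3667
```

View pics/z4.png

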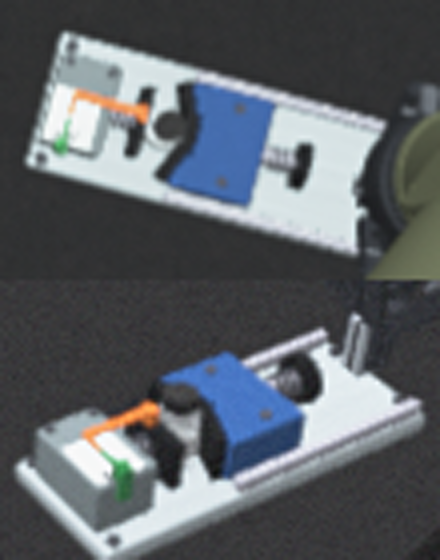

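The vial is upright between the V and the pad, cap at (170,125). The pointer stub lines up with the green mark at about (70,125), and the fingers are clear of the button at (300,165). Handing in.

```bash
python3 -c "
from rig import arm, eyes, workorder
print(workorder.finish_job())"
```

```text
the job is handed in; nothing more can be done
None
```

The vial is clamped upright between jaw and pad, with the pointer measured about 0.2 mm short of the mark in both views, the fingers clear, and the job handed in at about 14 s; no verdict came back.

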